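Close up the spreads cool box on the serving counter

ROBOT

A 7-joint arm with a two-finger parallel gripper is mounted at the origin on the work surface. World frame = base frame: x ahead of the robot, y to its left, z up, the work surface at z = 0. Lengths are in m, angles in rad, forces in N, time in s.
With the tool pointing down it reaches from about 0.4 to 0.9 m from the base axis. Payload 5.5 kg.
Tool frame: the origin (TCP) lies midway between the tips of the shut fingers; the grasp point (between the pads) lies 19 mm behind it; z points along the fingers, y is the direction in which the jaws open and shut (so a half turn about z gives the same grasp; the last joint's range is limited). The gripper opens to 92 mm and grips with 3 to 60 N. Pads are 19 mm wide; open, the fingers measure 130 mm over their backs; the gripper's body (75 mm by 190 mm) begins 47 mm behind the grasp point.
Start: joints at [-0.885, 0.501, -0.427, 1.55, 0.221, 1.138, -0.21], TCP at [0.267, 0.593, 0.227] pointing down, gripper open.
Joint ranges: [-2.88, 2.88], [-0.31, 2.03], [-1.54, 1.56], [0.2, 2.42], [-1.41, 4.55], [0.19, 2.02], [-2.57, 2.57]. Speed limits (rad/s): [2.57, 2.57, 3.14, 3.14, 3.14, 3.14, 3.14].

INTERFACE

Orientations are given as a unit quaternion [w, x, y, z].
In Python, from cell import manip, viewer gives the robot as it stands.
- The arm moves only by the tool apply_moves, never from a script. Its argument "plan" is a list of rows, each a list of 6 numbers: the shift along the tool's x, y, z in m, then the turn, a rotation vector about the tool's x, y, z in degrees. A call has 1 to 10 rows; each row shifts and turns the commanded pose from where the row before left it, along the tool's axes as they then stand; what a row does not reach is not made up. A row lasts 1/8 s, in which the tool goes at most 62.5 mm and 10.7 degrees, less where a joint would pass 70% of its speed; a pose out of reach is approached as far as the arm can. A call is refused whole if a number of a shift passes 0.0625 or a number of a turn 10.7, either way. A call with a gripper value outside its range is refused whole. "gripper" is the gripper's target within -1 to 1 (fully open at 1, half-way at 0, shut at -1), set as the call begins (left out, the last holds). The fingers move at their own pace and stop on an object; "newtons" is the grip in N (left out, the last holds). Time passes only in rows, so rows that do not move let the fingers close. It gives the time, the measured TCP pose, the force and the opening at its end, in the units of the state.
- manip.state(): the state, without advancing time (a new reading comes with each control period).
- viewer.grab_frame(name): name is "scene" or "top" or "wrist"; returns the picture (384x512x3 uint8, red, green, blue); there is no depth.
- viewer.camera_info(name): a dict with "fx", "fy", "cx", "cy" (pixels), "rvec" (rotation vector, rad) and "tvec" (3), from world to camera coordinates, as OpenCV has them; the wrist camera has in their place "T_tool_cam" (4x4, takes a point from camera to tool coordinates, whose origin is the TCP and whose axes are the flange's). Camera axes: x right, y down, z forward; pixel columns grow to the right and rows downward; lengths in m; the calibration is good to about 2 mm. A picture is of the moment at which its call begins: read the wrist's pose just before it. camera_info takes no time and is no camera call.
- manip.sign_off(): hands the job in, once; it reports no verdict.
The state is a dict: "t": time; "qpos": joint angles; "joint_velocities": joint speeds; "tau": joint torques, N m; "ee_pos": TCP position; "orientation": TCP orientation; "contact_force": force on the tool from outside, world axes, zero at the start; "torque": the same for the moment, N m; "opening": finger opening in m.
Only numpy, scipy, OpenCV 4.12 (cv2) and the standard library are available. Lean on these libraries where they do the work, as an engineer would, in place of code of your own. Each camera call takes 0.05 s, during which the arm holds its last target.

TASK

Close up the cool box on the counter: first fold the upright inner flap all the way down over the spread tubs, then swing the hinged cover fully shut over it. Only push them, gently, with the fingertips or the outside of the fingers; pick nothing up, and leave the tubs, glass, mug and everything else where they stand.

Things in the scene. Friction and masses are not known exactly. Their poses are not given: they have to be found in the camera images.
- coolbox: grey cool box fixed to the counter, 280 (own x) by 210 (own y) by 115 high, walls and floor 17, open top. Origin at the centre of its underside, z up; yaw up to 0.35 either way, so its +y side faces roughly to the robot's left. Both hinges run along its own x: the flap's inside the -y wall, the cover's on the +y rim.
- flap (a joint): angle of the inner flap, rad: 0 = folded flat (its stop), pointing to the box's +y, 15 mm below the rim; 1.57 = upright; more (to 1.85) leans outward over the -y rim. Starts at 1.45 to 1.75. Hinge line at y = -83, z = 97 mm in the coolbox frame. Stiff friction hinge (0.3 N m), no spring: it stays where it is left, so push it right to the stop.
- flap_edge (a point): middle of the flap's free edge, 150 mm from its hinge line, at mid thickness. The flap is a plain aluminium plate 230 (along the box's x, centred) by 150 by 6 thick; the hinge line runs through its mid thickness.
- cover (a joint): angle of the cover, rad: 0 = shut flat on the rim (its stop), pointing to the box's -y; 1.57 = upright; more (to 1.95) leans outward over the +y rim. Starts at 1.6 to 1.85. Hinge line at y = 105, z = 115.5 mm in the coolbox frame. Stiff friction hinge (0.6 N m), no spring: it stays where it is left, so push it right to the stop. The upright flap blocks it.
- cover_edge (a point): middle of the cover's free edge, 210 mm from its hinge line, at mid thickness. The cover is a white slab 280 by 210 by 18 thick, 0.42 kg; the hinge line lies in its underside plane, so its top is at z = 134 mm when shut. A lip 90 wide, 12 thick sticks out 16 more at the middle of this edge.
- tub_in_a: one of two closed round spread tubs, 72 across and 38 high, standing inside the cool box well below the flap; origin at the centre of its underside; not to be disturbed
- tub_in_b: the other spread tub inside the cool box, same size; origin at the centre of its underside; not to be disturbed
- tub_out: a spread tub of the same size standing on the counter close beside the cool box, along the side where the flap is hinged; origin at the centre of its underside; not to be disturbed
- glass: empty drinking glass, 66 across, 105 high, standing on the counter close beside the cool box, along the side where the cover is hinged; origin at the centre of its underside; not to be disturbed
- roll: bread roll, 76 across, 50 high, on the green cutting board to the robot's right; origin at the centre of its underside; not to be disturbed
- knife: table knife, 205 long, 12 high, lying on the cutting board, its blade along its own +x; origin on its underside near the middle; not to be disturbed
- mug: white mug, 80 across, 90 high, handle at its own +y, on the robot's left; origin at the centre of its underside; not to be disturbed
- shaker: small glass shaker with a steel cap, 40 across, 85 high, on the robot's left; origin at the centre of its underside; not to be disturbed

How it is judged:
On the way, in this order (a step that is already met when the one before it is completed fails the run):
1. the flap is folded all the way down (within 0.08 rad of its stop) while the cover still stands open (value of joint flap below 0.08 rad and value of joint cover above 0.8 rad), for 0.2 s.
2. the cover is shut (within 0.05 rad of its stop) over the folded flap (value of joint cover below 0.05 rad and value of joint flap below 0.08 rad), for 0.2 s.
At the end, for the whole second after the job is handed in: The flap lies folded within 0.08 rad of its stop and the cover is shut over it, within 0.05 rad of its stop and at rest; every tub, the glass, mug, shaker, roll and knife still stands or lies within 30 mm of where it started, not tipped (all of step 2 and velocity of joint cover between -0.05 and 0.05 rad/s and distance of each of tub_in_a, tub_in_b, tub_out, glass, roll, knife, mug, shaker from where it was at the start of the episode below 0.03 m and angle between each of tub_in_a, tub_in_b, tub_out, glass, roll, knife, mug, shaker's own z axis and vertical below 0.3 rad); the robot touches nothing.
It fails at once if the cover is swung down below 0.6 rad while the flap still stands up (above 0.3 rad) (value of joint cover below 0.6 rad and value of joint flap above 0.3 rad).
It fails at once if any part of the cool box is pushed or pinched with more than 60 N (contact force between the fingers and coolbox above 60 N).
It fails at once if a bystander is lifted, carried, shoved more than 30 mm or tipped over (distance of any of tub_in_a, tub_in_b, tub_out, glass, roll, knife, mug, shaker from where it was at the start of the episode above 0.03 m or angle between any of tub_in_a, tub_in_b, tub_out, glass, roll, knife, mug, shaker's own z axis and vertical above 0.5 rad).
It also fails if it takes over 58 s, if anything falls off the work surface, if the arm or the gripper's body presses on something with over 40 N, if the wrist force passes 120 N, or if a joint passes its speed limit or range.

## Working session

There is one attempt and no reset: what is moved stays moved. The work goes in short steps, Python scripts to look and compute and a tool call to move; the robot and the scene stay as the last step left them, time stands still between calls to the robot, and variables do not carry over. Pictures are saved under pics/ and viewed, and the job is handed in when it is done.

Besides the shell and the picture viewer there is one more tool, called after "Call:" as name(argument=value, ...), one argument or row to a line, values as JSON. apply_moves: Moves the arm, as the interface text tells. Its arguments: {"type":"object","properties":{"plan":{"type":"array"},"gripper":{"type":"number"},"newtons":{"type":"number"}},"required":["plan"]}

```bash
ls; mkdir -p pics; python3 - <<'E'
from cell import manip, viewer
import cv2
print(manip.state())
for n in ["scene","top"]:
    im=viewer.grab_frame(n); cv2.imwrite(f"pics/{n}0.png",im[:,:,::-1]); print(n,viewer.camera_info(n))
print(viewer.camera_info("wrist"))
E
```

```text
pics
{'t': 0.0, 'qpos': array([-0.88477044,  0.50184629, -0.42677194,  1.55144544,  0.22082946,
        1.1382996 , -0.21028096]), 'joint_velocities': array([-0.00023591,  0.00076423, -0.00066246,  0.00113054,  0.00306384,
       -0.00195175, -0.00077186]), 'tau': array([-3.43379861e-04, -5.66596985e+01, -5.81633717e+00, -2.79119915e+01,
       -6.87212823e-02,  3.06984864e-02,  1.69426257e-04]), 'ee_pos': array([0.26649392, 0.59209287, 0.22567953]), 'orientation': array([-2.18553739e-04,  2.09808024e-01,  9.77742121e-01, -9.43979931e-04]), 'contact_force': array([-0.36557608,  0.45427764, -0.10644634]), 'torque': array([ 0.01228314, -0.02382734, -0.0164744 ]), 'opening': 0.09153136375283172}
scene {'fx': 437.5606341151067, 'fy': 437.5606341151067, 'cx': 254.93367013375178, 'cy': 189.03425337193866, 'rvec': array([ 1.73947363,  2.01656583, -0.67155799]), 'tvec': array([ 0.14806282, -0.39731778,  1.72184616])}
top {'fx': 367.3232817648711, 'fy': 367.3232817648711, 'cx': 256.0944186340415, 'cy': 191.59975925934384, 'rvec': array([ 2.15296432, -2.13336737,  0.15508747]), 'tvec': array([-0.04539805,  0.59545997,  1.42435171])}
{'fx': 329.04683529807795, 'fy': 329.04683529807795, 'cx': 256.55543025356263, 'cy': 191.30874466288984, 'T_tool_cam': array([[-1.80494875e-06, -9.52903379e-01, -3.03274051e-01,
         8.23902311e-02],
       [ 1.00000000e+00,  1.07839356e-07, -6.29038072e-06,
        -7.83033188e-04],
       [ 6.02682992e-06, -3.03274051e-01,  9.52903379e-01,
        -1.58250039e-01],
       [ 0.00000000e+00,  0.00000000e+00,  0.00000000e+00,
         1.00000000e+00]])}
```

View pics/scene0.png

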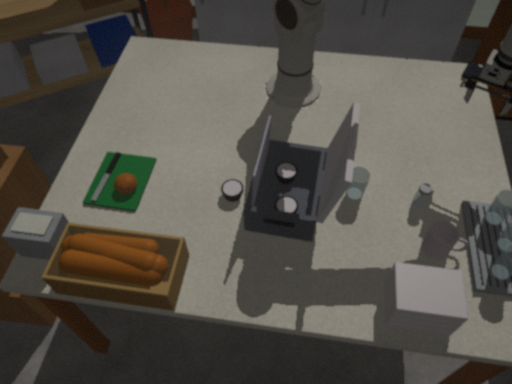

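View pics/top0.png

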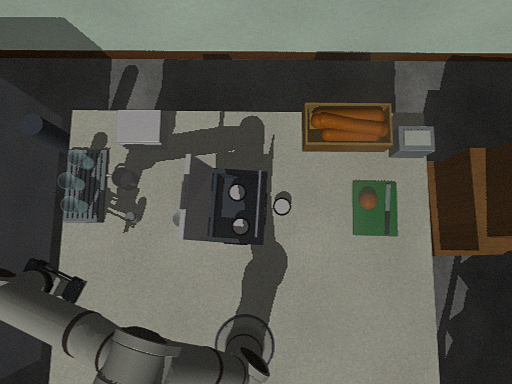

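Top view: the box is at about (240,205) px, with the cover open to its left (185–212), the flap upright at about x=262, the outer tub at (282,206) and the glass at about (178,218). I'll zoom in.

```bash
python3 - <<'E'
import cv2,numpy as np
t=cv2.imread("pics/top0.png")[140:260,160:310]; s=cv2.imread("pics/scene0.png")[90:250,210:385]
f=lambda a:np.clip(a.astype(float)*1.8,0,255).astype('uint8')
cv2.imwrite("pics/topz.png",cv2.resize(f(t),None,fx=5,fy=5,interpolation=cv2.INTER_CUBIC))
cv2.imwrite("pics/scenez.png",cv2.resize(f(s),None,fx=3.7,fy=3.7,interpolation=cv2.INTER_CUBIC))
E
```

```text
(no output)
```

View pics/topz.png

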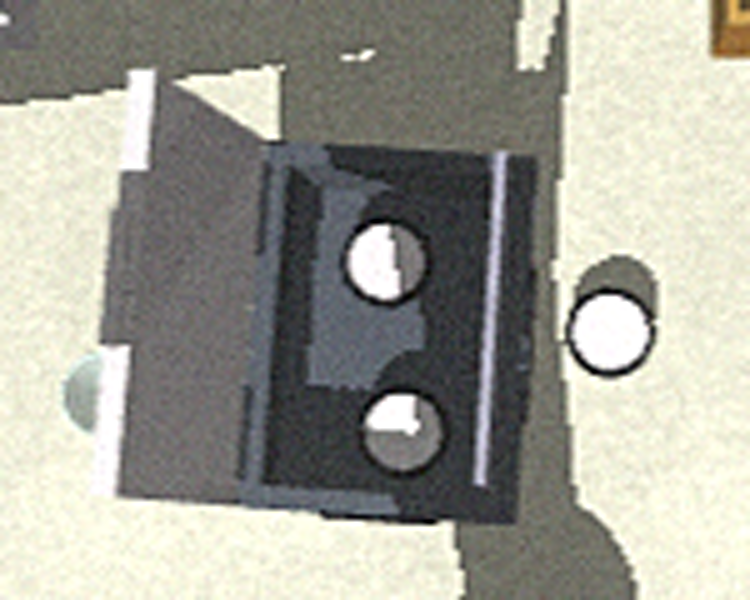

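View pics/scenez.png

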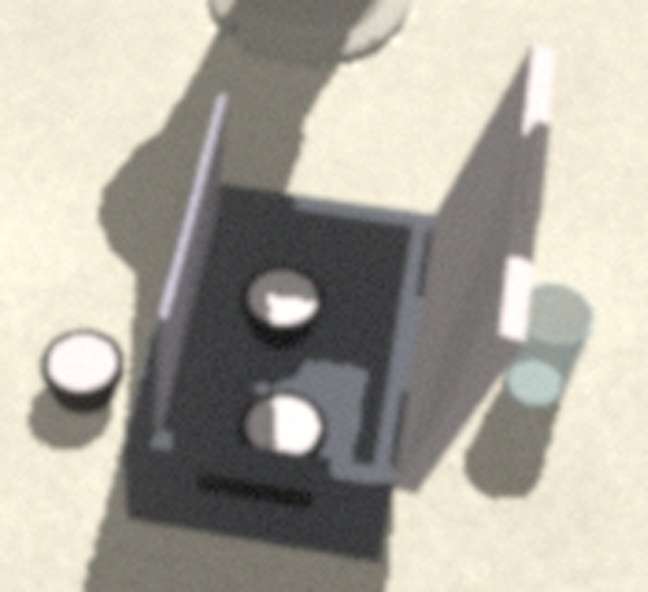

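```bash
cat > h.py <<'E'
import numpy as np,cv2
from cell import manip, viewer
def ray(n,p):
    c=viewer.camera_info(n); R=cv2.Rodrigues(c['rvec'])[0]; o=-R.T@c['tvec']
    d=R.T@np.array([(p[0]-c['cx'])/c['fx'],(p[1]-c['cy'])/c['fy'],1]); return o,d
def onz(n,p,z):
    o,d=ray(n,p); return o+d*(z-o[2])/d[2]
def tz(u,v): return (160+(u-2)/5,140+(v-2)/5)
def sz(u,v): return (210+(u-1.4)/3.7,90+(v-1.4)/3.7)
E
python3 - <<'E'
from h import *
P={k:onz('top',tz(*v),.115) for k,v in dict(fr=(537,157),fl=(268,145),nr=(515,522),nl=(240,505)).items()}
for k in P: print(k,P[k].round(4))
c=sum(P.values())/4; print('c',c)
for a,b in (('nr','fr'),('nl','fl'),('fr','fl'),('nr','nl')):
    d=P[b]-P[a]; print(a,b,np.linalg.norm(d),np.degrees(np.arctan2(d[1],d[0])))
S={k:onz('scene',sz(*v),.115) for k,v in dict(fr=(130,458),fl=(393,485),nr=(222,187)).items()}
for k in S: print('s',k,S[k].round(4))
o=ray('top',(256,191))[0];print('cam',o)
for z in(.24,.247): print('flap',onz('top',tz(500,152),z),onz('top',tz(481,487),z))
for z in (.32,.34):print('cover edge',onz('top',tz(142,70),z),onz('top',tz(105,497),z))
print('tubout',onz('top',tz(611,333),.038))
print('glass base',onz('scene',sz(533,383),.0))
E
```

```text
fr [ 0.6655 -0.0813  0.115 ]
fl [0.6731 0.1253 0.115 ]
nr [ 0.3883 -0.0663  0.115 ]
nl [0.3989 0.1389 0.115 ]
c [0.53144855 0.02914149 0.115     ]
nr fr 0.2776207227770008 -3.0978961755604137
nl fl 0.2744871221678114 -2.8443614866846767
fr fl 0.20669901717956998 87.89971502891828
nr nl 0.2054536009965538 87.0310808622279
s fr [ 0.6782 -0.0732  0.115 ]
s fl [0.6739 0.1278 0.115 ]
s nr [ 0.3907 -0.0403  0.115 ]
cam [ 0.37976638 -0.04569565  1.49636251]
flap [ 0.64297488 -0.05224412  0.24      ] [ 0.41083131 -0.04118164  0.24      ]
flap [ 0.64150838 -0.05220763  0.247     ] [ 0.41065823 -0.04120679  0.247     ]
cover edge [0.67917337 0.18416144 0.32      ] [0.4003269 0.1974826 0.32     ]
cover edge [0.67408298 0.18025351 0.34      ] [0.39997734 0.19334819 0.34      ]
tubout [ 0.53877283 -0.14302992  0.038     ]
glass base [0.47802751 0.24759143 0.        ]
```

Box centre is about (0.531, 0.030) with yaw −0.049. The flap is at about 1.53 rad and the cover at about 1.83. I'll rise, shut the gripper and turn so the tool's x lies along the box's +y.

Call:
apply_moves(
  plan=[
    [0,0,-0.06,0,0,0],
    [0,0,-0.06,0,0,0],
    [0,0,-0.06,0,0,0],
    [0,0,0,0,0,9.8],
    [0,0,0,0,0,9.8],
    [0,0,0,0,0,9.8],
    [0,0,0,0,0,9.8],
    [0,0,0,0,0,9.8],
    [0,0,0,0,0,9.8],
    [0,0,0,0,0,9.8],
  ],
  gripper=-1,
  newtons=20,
)

```text
t: 1.35
ee_pos: [0.2666, 0.5925, 0.406]
orientation: [0.0, 0.726, 0.687, -0.001]
contact_force: [-0.4, 0.2, 0.5]
opening: 0.0007
```

```bash
cat >> h.py <<'E'
from scipy.spatial.transform import Rotation as Ro
C=np.array([.5315,.0295,0]); yw=-.049
B=np.array([[np.cos(yw),-np.sin(yw),0],[np.sin(yw),np.cos(yw),0],[0,0,1]])
def st():
    s=manip.state(); q=s['orientation']; R=Ro.from_quat([*q[1:],q[0]]).as_matrix()
    print('t %.2f'%s['t'],'pos',s['ee_pos'].round(4),'box',(B.T@(s['ee_pos']-C)).round(4),'F',s['contact_force'].round(1),'open',round(s['opening'],4))
    return s,R
def to(b):  # shift in tool axes to box point b
    s,R=st(); print('shift',(R.T@(C+B@np.array(b)-s['ee_pos'])).round(4), 'yaw of tool x minus box y deg',np.degrees(np.arctan2(*(B.T@R[:,0])[[1,0]]))-90)
E
python3 -c "
from h import *
to([0,-.13,.40]);print(manip.state()['qpos'])"
```

```text
t 1.35 pos [0.2666 0.5925 0.406 ] box [-0.2922  0.5494  0.406 ] F [-0.4  0.2  0.5] open 0.0007
shift [-0.6776  0.2962  0.0067] yaw of tool x minus box y deg -0.3351999947103792
[-1.01920053  0.37809764 -0.24498115  1.30054032  0.08989858  1.4748994
 -1.31108994]
```

Call:
apply_moves(
  plan=[
    [-0.05,0.02,0,0,0,0],
    [-0.05,0.02,0,0,0,0],
    [-0.05,0.02,0,0,0,0],
    [-0.05,0.02,0,0,0,0],
    [-0.05,0.02,0,0,0,0],
    [-0.05,0.02,0,0,0,0],
    [-0.05,0.02,0,0,0,0],
    [-0.05,0.02,0,0,0,0],
    [-0.05,0.02,0,0,0,0],
    [-0.05,0.02,0,0,0,0],
  ],
)

```text
t: 2.6
ee_pos: [0.4418, 0.0818, 0.4065]
orientation: [-0.0, 0.724, 0.69, -0.0]
contact_force: [0.3, 1.2, 0.2]
opening: 0.0007
```

Call:
apply_moves(
  plan=[
    [-0.045,0.024,0,0,0,0],
    [-0.045,0.024,0,0,0,0],
    [-0.045,0.024,0,0,0,0],
    [-0.045,0.024,0,0,0,0],
    [0,0,0,0,0,0],
    [0,0,0,0,0,0],
  ],
)

```text
t: 3.35
ee_pos: [0.5285, -0.1003, 0.4061]
orientation: [-0.001, 0.724, 0.69, -0.0]
contact_force: [0.3, 0.3, 0.3]
opening: 0.0004
```

```bash
python3 -c "
from h import *
to([0,-.13,.21]);print(manip.state()['qpos'])
for n in ['top','scene']:cv2.imwrite(f'pics/{n}1.png',viewer.grab_frame(n)[:,:,::-1])"
```

```text
t 3.35 pos [ 0.5285 -0.1003  0.4061] box [ 0.0034 -0.1298  0.4061] F [0.3 0.3 0.3] open 0.0004
shift [-0.0003 -0.0031  0.1961] yaw of tool x minus box y deg -0.010676395338279576
[-0.1890755   0.14667221  0.37466979  1.5999637  -0.05466577  1.40674794
  0.14176351]
```

View pics/scene1.png

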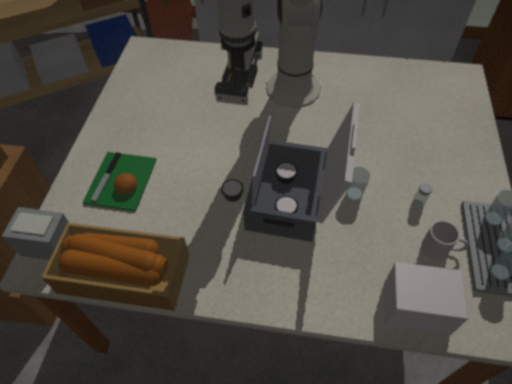

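The gripper is at about (238,80) px, high above the flap's −y side, and the scene is undisturbed. I'll descend beside the flap, then push.

Call:
apply_moves(
  plan=[
    [0,-0.003,0.05,0,0,0],
    [0,0,0.05,0,0,0],
    [0,0,0.05,0,0,0],
    [0,0,0.04,0,0,0],
    [0,0,0,0,0,0],
    [0.01,0,0,0,0,0],
    [0.01,0,0,0,0,0],
    [0.01,0,0,0,0,0],
    [0.01,0,0,0,0,0],
    [0,0,0,0,0,0],
  ],
)

```text
t: 4.7
ee_pos: [0.5281, -0.0598, 0.2171]
orientation: [0.0, 0.724, 0.69, 0.0]
contact_force: [0.8, -0.2, 0.5]
opening: 0.0005
```

```bash
python3 -c "
from h import *
st()
for n in ['top','scene']:cv2.imwrite(f'pics/{n}2.png',cv2.resize(viewer.grab_frame(n)[60:260,150:400,::-1],None,fx=3,fy=3))"
```

```text
t 4.70 pos [ 0.5281 -0.0598  0.2171] box [ 0.001  -0.0894  0.2171] F [ 0.8 -0.2  0.5] open 0.0005
```

View pics/scene2.png

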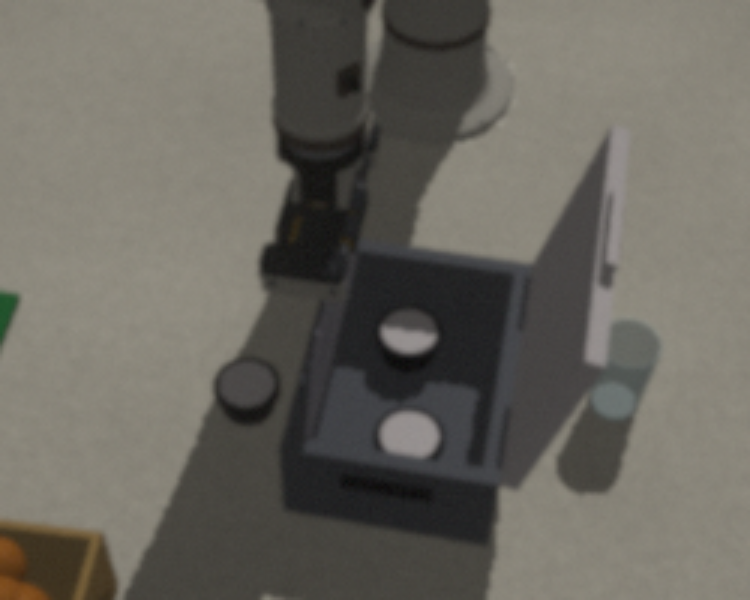

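View pics/top2.png

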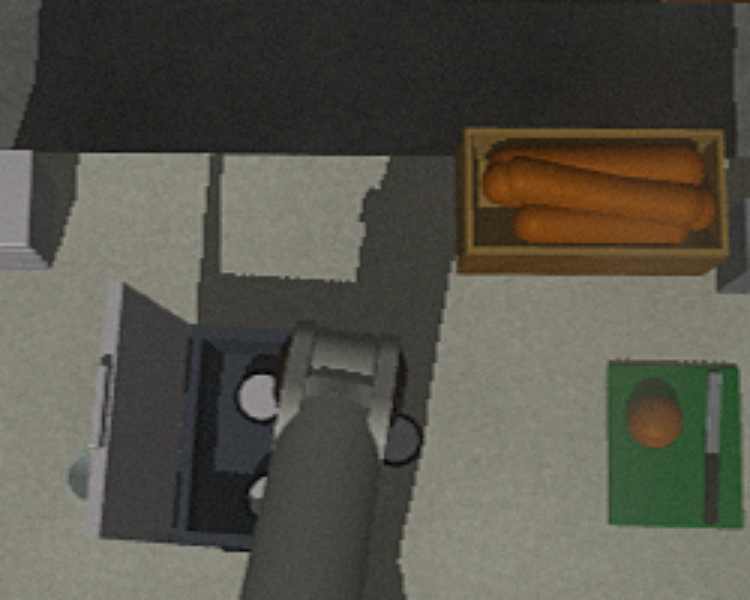

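```bash
python3 -c "
from h import *
cv2.imwrite('pics/w2.png',viewer.grab_frame('wrist')[:,:,::-1])"
```

```text
(no output)
```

View pics/w2.png

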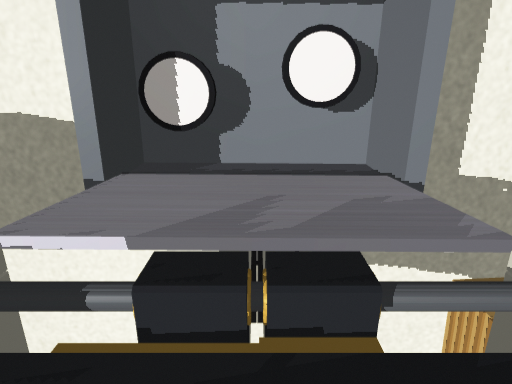

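The wrist view shows the flap upright just in front of the shut fingers (edge at about row 245), with the tubs below it. I'll push along the arc.

Call:
apply_moves(
  plan=[
    [0.01,0,0.001,0,0,0],
    [0.01,0,0.001,0,0,0],
    [0.01,0,0.002,0,0,0],
    [0.01,0,0.002,0,0,0],
    [0.009,0,0.005,0,0,0],
    [0.009,0,0.005,0,0,0],
    [0.009,0,0.005,0,0,0],
    [0.008,0,0.005,0,0,0],
    [0,0,0,0,0,0],
  ],
)

```text
t: 5.98
ee_pos: [0.5312, 0.0152, 0.1901]
orientation: [-0.001, 0.724, 0.69, -0.0]
contact_force: [-0.6, -0.3, 0.2]
opening: 0.0003
```

```bash
python3 -c "
from h import *
st()
cv2.imwrite('pics/w3.png',viewer.grab_frame('wrist')[:,:,::-1])"
```

```text
t 5.97 pos [0.5312 0.0152 0.1901] box [ 0.0004 -0.0143  0.1901] F [-0.6 -0.3  0.2] open 0.0003
```

View pics/w3.png

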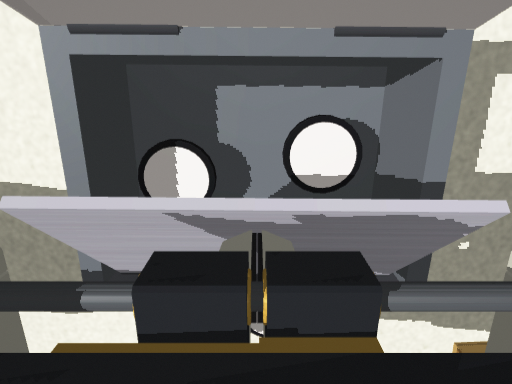

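The flap is now leaning forward over the tubs (edge at row 205). Continuing the arc.

Call:
apply_moves(
  plan=[
    [0.009,0,0.01,0,0,0],
    [0.009,0,0.01,0,0,0],
    [0.009,0,0.01,0,0,0],
    [0.006,0,0.01,0,0,0],
    [0.004,0,0.01,0,0,0],
    [0.002,0,0.01,0,0,0],
    [0.002,0,0.01,0,0,0],
    [0.002,0,0.01,0,0,0],
    [0.002,0,0.006,0,0,0],
    [0,0,0,0,0,0],
  ],
)

```text
t: 7.28
ee_pos: [0.5332, 0.0589, 0.1041]
orientation: [-0.0, 0.724, 0.689, -0.001]
contact_force: [0.4, 0.5, 0.6]
opening: 0.0004
```

```bash
python3 -c "
from h import *
st()
cv2.imwrite('pics/w4.png',viewer.grab_frame('wrist')[:,:,::-1])"
```

```text
t 7.28 pos [0.5332 0.0589 0.1041] box [0.0003 0.0295 0.1041] F [0.4 0.5 0.6] open 0.0004
```

View pics/w4.png

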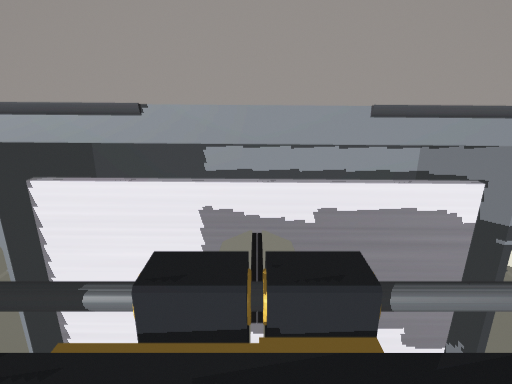

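The flap is nearly flat. I'll press down in small steps until the force rises.

Call:
apply_moves(
  plan=[
    [0,0,0.002,0,0,0],
    [0,0,0.002,0,0,0],
    [0,0,0.002,0,0,0],
    [0,0,0,0,0,0],
    [0,0,0,0,0,0],
  ],
)

```text
t: 7.95
ee_pos: [0.5341, 0.0591, 0.1002]
orientation: [0.0, 0.724, 0.689, 0.001]
contact_force: [-4.1, -0.4, 13.6]
opening: 0.0001
```

Stop reached: z is 0.100 and the force jumped to 14 N against about 3 N of hinge friction. Now up, over the cover and down its far side.

Call:
apply_moves(
  plan=[
    [0,0,-0.05,0,0,0],
    [-0.01,0,-0.06,0,0,0],
    [0,0,-0.06,0,0,0],
    [0,0,-0.06,0,0,0],
    [0,0,-0.06,0,0,0],
    [0,0,-0.03,0,0,0],
    [0,0,0,0,0,0],
  ],
)

```text
t: 8.82
ee_pos: [0.5344, 0.049, 0.4217]
orientation: [0.001, 0.724, 0.689, 0.003]
contact_force: [-0.4, -0.3, -0.9]
opening: 0.0004
```

```bash
python3 -c "
from h import *
to([0,.26,.42])
for n in ['top','scene']:cv2.imwrite(f'pics/{n}5.png',cv2.resize(viewer.grab_frame(n)[60:260,150:400,::-1],None,fx=3,fy=3))
cv2.imwrite('pics/w5.png',viewer.grab_frame('wrist')[:,:,::-1])"
```

```text
t 8.82 pos [0.5344 0.049  0.4217] box [0.002  0.0196 0.4217] F [-0.4 -0.3 -0.9] open 0.0004
shift [ 0.2404 -0.0021  0.002 ] yaw of tool x minus box y deg -0.02327700554977241
```

View pics/scene5.png

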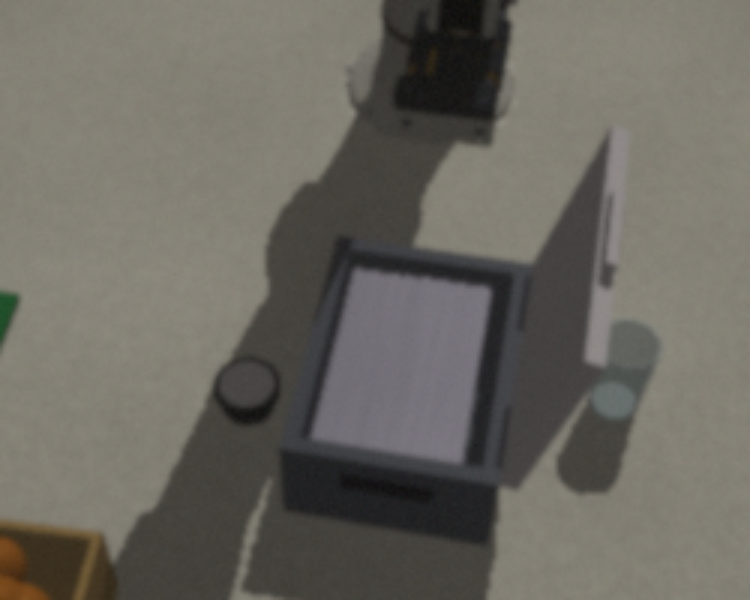

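View pics/w5.png

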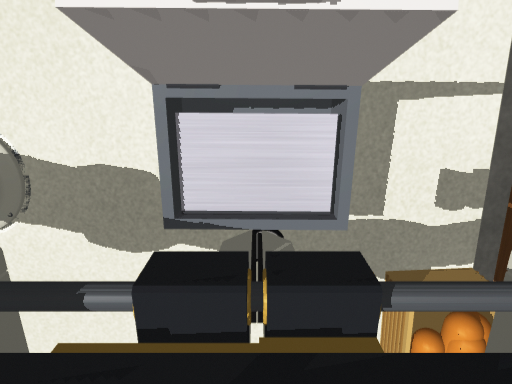

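The flap lies flat inside the rim (scene crop 310–490, 270–460) and the cover is still open. Moving over it.

Call:
apply_moves(
  plan=[
    [0.05,0,0,0,0,0],
    [0.05,0,0,0,0,0],
    [0.05,0,0,0,0,0],
    [0.05,0,0,0,0,0],
    [0.05,-0.002,0,0,0,0],
    [0,0,0.04,0,0,0],
    [0,0,0.04,0,0,0],
    [0,0,0.04,0,0,0],
    [0,0,0.01,0,0,0],
    [0,0,0,0,0,0],
  ],
)

```text
t: 10.22
ee_pos: [0.5432, 0.2985, 0.288]
orientation: [-0.0, 0.724, 0.689, -0.001]
contact_force: [-0.6, -0.6, 0.3]
opening: 0.0005
```

```bash
python3 -c "
from h import *
st();print(manip.state()['qpos'].round(2))
for n in ['top','scene']:cv2.imwrite(f'pics/{n}6.png',cv2.resize(viewer.grab_frame(n)[60:260,150:400,::-1],None,fx=3,fy=3))
"
```

```text
t 10.22 pos [0.5432 0.2985 0.288 ] box [-0.0015  0.2693  0.288 ] F [-0.6 -0.6  0.3] open 0.0005
[-0.67  0.37  0.16  1.57 -0.06  1.21 -0.55]
```

View pics/scene6.png

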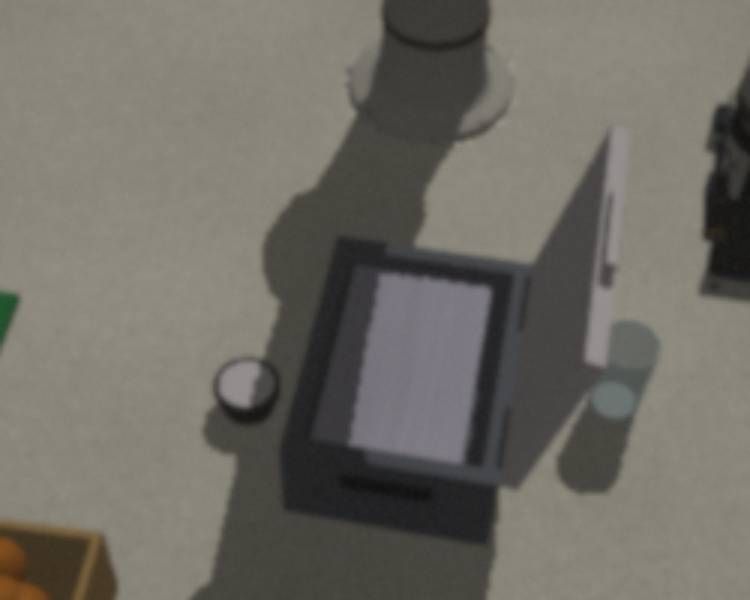

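View pics/top6.png

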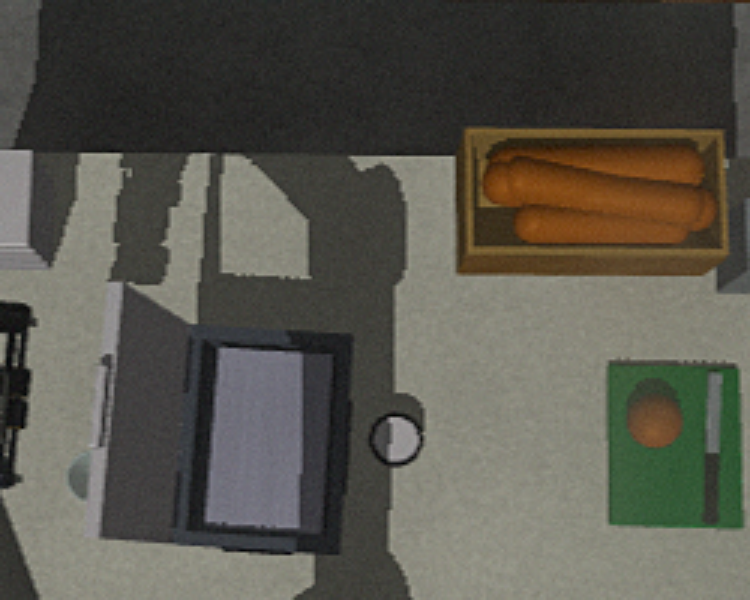

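Call:
apply_moves(
  plan=[
    [-0.015,0,0,0,0,0],
    [-0.015,0,0,0,0,0],
    [-0.015,0,0,0,0,0],
    [-0.015,0,0,0,0,0],
    [-0.012,0,0,0,0,0],
    [-0.01,0,0,0,0,0],
    [-0.01,0,0,0,0,0],
    [-0.01,0,0,0,0,0],
    [-0.01,0,0,0,0,0],
    [-0.01,0,0,0,0,0],
  ],
)

```text
t: 11.58
ee_pos: [0.5376, 0.1767, 0.2889]
orientation: [-0.0, 0.724, 0.69, 0.0]
contact_force: [-0.2, 2.6, 2.7]
opening: 0.0009
```

```bash
python3 -c "
from h import *
st()
for n in ['scene']:cv2.imwrite(f'pics/{n}7.png',cv2.resize(viewer.grab_frame(n)[60:260,150:400,::-1],None,fx=3,fy=3))
"
```

```text
t 11.57 pos [0.5376 0.1767 0.2889] box [-0.0011  0.1473  0.2889] F [-0.2  2.6  2.7] open 0.0009
```

View pics/scene7.png

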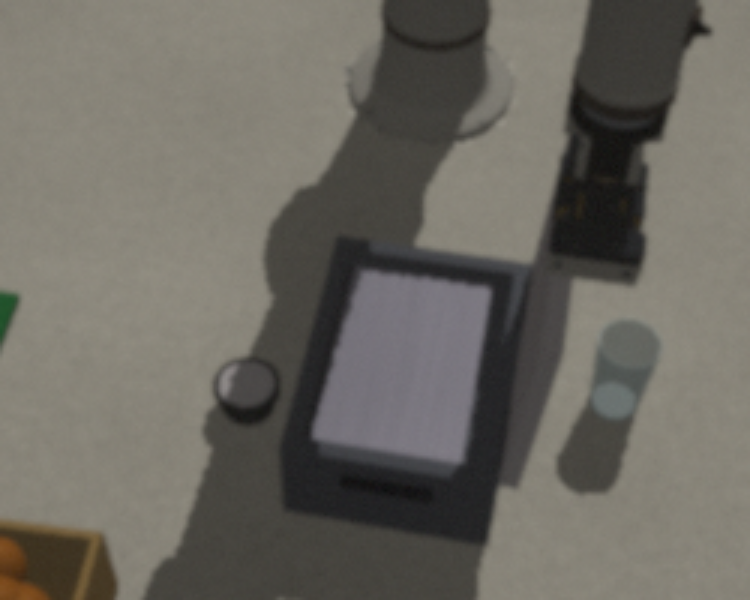

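The cover is upright and following the finger, and the glass is untouched (crop 625,370). Continuing along the cover's arc.

Call:
apply_moves(
  plan=[
    [-0.01,0,0,0,0,0],
    [-0.01,0,0,0,0,0],
    [-0.01,0,0,0,0,0],
    [-0.01,0,0,0,0,0],
    [-0.01,0,0.001,0,0,0],
    [-0.01,0,0.001,0,0,0],
    [-0.01,0,0.003,0,0,0],
    [-0.01,0,0.003,0,0,0],
    [-0.01,0,0.004,0,0,0],
    [-0.01,0,0.004,0,0,0],
  ],
)

```text
t: 12.88
ee_pos: [0.5326, 0.076, 0.2724]
orientation: [0.0, 0.724, 0.689, -0.0]
contact_force: [-0.4, 1.6, 2.8]
opening: 0.0004
```

```bash
python3 -c "
from h import *
st()
for n in ['scene']:cv2.imwrite(f'pics/{n}8.png',cv2.resize(viewer.grab_frame(n)[60:260,150:400,::-1],None,fx=3,fy=3))
"
```

```text
t 12.88 pos [0.5326 0.076  0.2724] box [-0.0011  0.0465  0.2724] F [-0.4  1.6  2.8] open 0.0004
```

View pics/scene8.png

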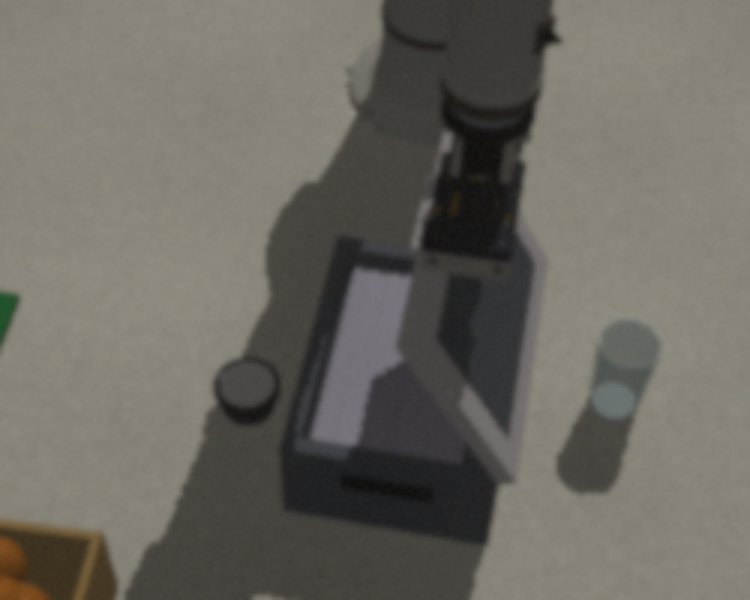

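The cover is at about 60°. Continuing.

Call:
apply_moves(
  plan=[
    [-0.01,0,0.005,0,0,0],
    [-0.01,0,0.006,0,0,0],
    [-0.009,0,0.006,0,0,0],
    [-0.009,0,0.007,0,0,0],
    [-0.008,0,0.008,0,0,0],
    [-0.008,0,0.008,0,0,0],
    [-0.008,0,0.008,0,0,0],
    [-0.007,0,0.008,0,0,0],
    [-0.006,0,0.01,0,0,0],
    [-0.006,0,0.01,0,0,0],
  ],
)

```text
t: 14.18
ee_pos: [0.5284, -0.0043, 0.1959]
orientation: [-0.0, 0.724, 0.689, -0.0]
contact_force: [-1.1, 0.7, 1.6]
opening: 0.0007
```

Call:
apply_moves(
  plan=[
    [-0.005,0,0.01,0,0,0],
    [-0.004,0,0.01,0,0,0],
    [-0.003,0,0.01,0,0,0],
    [-0.003,0,0.01,0,0,0],
    [-0.003,0,0.008,0,0,0],
    [-0.002,0,0.006,0,0,0],
    [0,0,0.005,0,0,0],
    [0,0,0,0,0,0],
  ],
)

```text
t: 15.18
ee_pos: [0.5274, -0.0239, 0.1373]
orientation: [-0.0, 0.724, 0.689, -0.0]
contact_force: [-0.0, 0.3, 1.1]
opening: 0.0004
```

```bash
python3 -c "
from h import *
st()
for n in ['scene']:cv2.imwrite(f'pics/{n}9.png',cv2.resize(viewer.grab_frame(n)[60:260,150:400,::-1],None,fx=3,fy=3))
"
```

```text
t 15.18 pos [ 0.5274 -0.0239  0.1373] box [-0.0015 -0.0535  0.1373] F [-0.   0.3  1.1] open 0.0004
```

View pics/scene9.png

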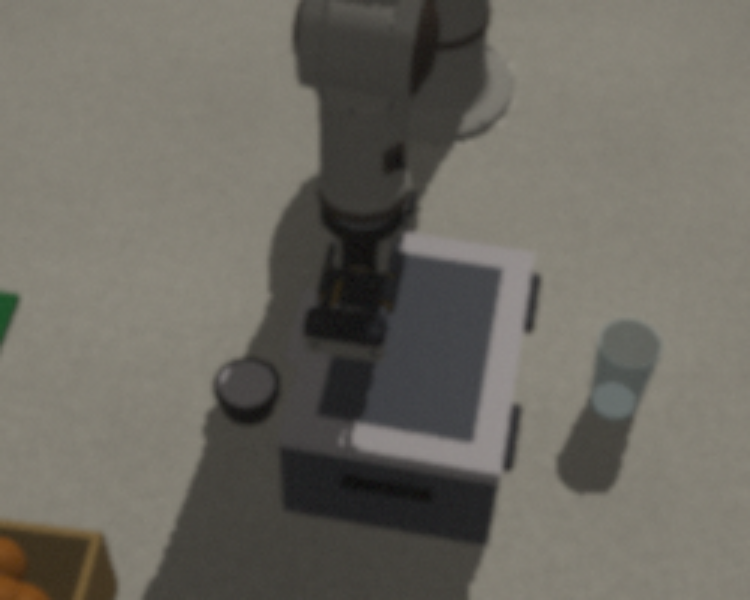

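The cover is nearly shut. Pressing in small steps.

Call:
apply_moves(
  plan=[
    [0,0,0.002,0,0,0],
    [0,0,0.002,0,0,0],
    [0,0,0.002,0,0,0],
    [0,0,0,0,0,0],
    [0,0,0,0,0,0],
  ],
)

```text
t: 15.85
ee_pos: [0.528, -0.0241, 0.1337]
orientation: [0.0, 0.724, 0.689, 0.001]
contact_force: [-6.1, 0.5, 16.5]
opening: 0.0001
```

The force rose to 16.5 N at z=0.134, which is the height given for the cover top when shut. Retreating upward to check.

Call:
apply_moves(
  plan=[
    [0,0,-0.01,0,0,0],
    [0,0,-0.04,0,0,0],
    [0,0,-0.05,0,0,0],
    [0,0,-0.05,0,0,0],
    [-0.05,0,-0.05,0,0,0],
    [-0.05,0,-0.02,0,0,0],
    [-0.05,0,0,0,0,0],
    [-0.05,0,0,0,0,0],
    [0,0,0,0,0,0],
  ],
)

```text
t: 16.98
ee_pos: [0.5164, -0.223, 0.3461]
orientation: [0.001, 0.727, 0.687, -0.001]
contact_force: [0.2, 0.9, -0.7]
opening: 0.0002
```

```bash
python3 -c "
from h import *
st()
for n in ['scene','top']:
  im=viewer.grab_frame(n)[:,:,::-1]; cv2.imwrite(f'pics/{n}10f.png',im)
  cv2.imwrite(f'pics/{n}10.png',cv2.resize(im[60:260,150:400],None,fx=3,fy=3))
"
```

```text
t 16.98 pos [ 0.5164 -0.223   0.3461] box [-0.0027 -0.2529  0.3461] F [ 0.2  0.9 -0.7] open 0.0002
```

View pics/scene10.png

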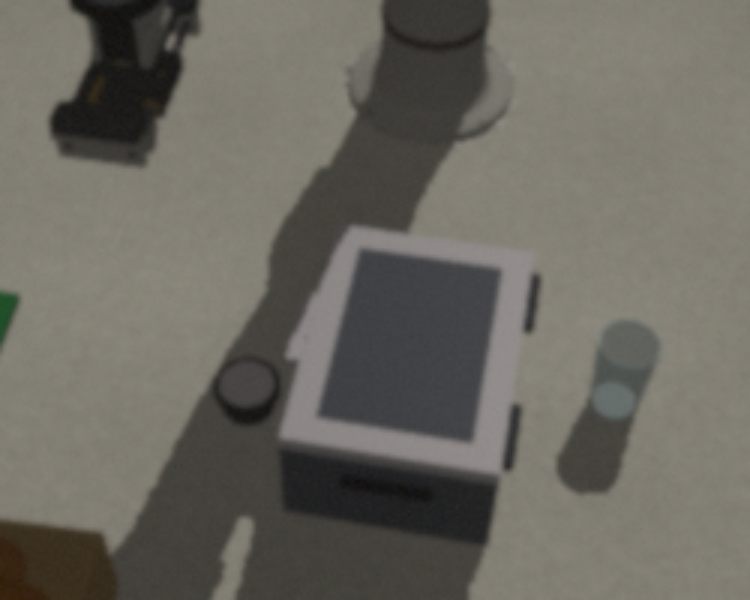

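View pics/top10f.png

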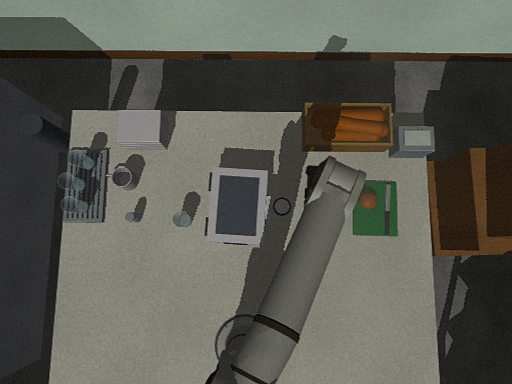

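View pics/scene10f.png

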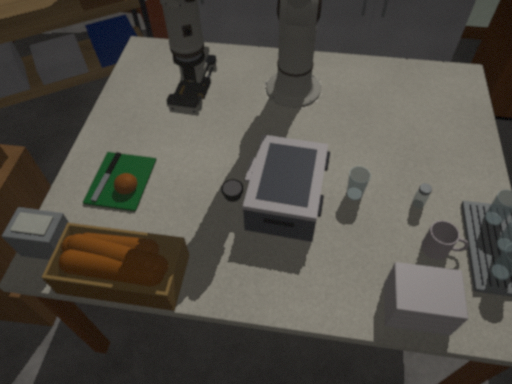

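The cover sits flush on the rim, with no visible gap in the scene view. Tub, glass, roll, knife, shaker and mug look where they were, and the arm is clear. Handing in.

```bash
python3 -c "
from cell import manip
print(manip.sign_off())"
```

```text
the job is handed in; nothing more can be done
None
```

I folded the flap flat and then swung the cover shut, using only the shut fingers. The job was handed in at about 17 s of the 58 s limit.

- **Flap:** it met a firm stop at z = 0.100 m with about 14 N of upward force. The pictures showed it lying flat inside the rim while the cover was still open.
- **Cover:** it met its stop at z = 0.134 m, the height given for shut, with about 16.5 N. The last pictures show it flush on the rim. I did not measure either joint angle directly.
- **Forces:** the highest readings I saw were about 14 N and 17 N, taken at the end of each move call, so peaks in between were not seen.
- **Bystanders:** the outer tub, glass, roll, knife, mug and shaker look unmoved in the last pictures, judged by eye and not measured. The two inner tubs are hidden under the flap and could not be checked. The flap's stop lies well above them.

The arm was clear of everything, and no check failed or disagreed.

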